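Unnest the darkroom measures and stand each with its own chemical

TASK

Get the wet side of the darkroom ready: take the two nested pairs of measures apart and stand each of the four upright, centred on the round rubber pad in front of the bottle whose cap and label have its colour, set down rather than dropped. Lift each narrow graduate out before its beaker is picked up, and leave the black film tank where it stands.

Things in the scene. Friction and masses are not known exactly. Their poses are not given: they have to be found in the camera images.
- yellow_beaker_center (a point): wide open yellow plastic beaker for the developer: 82 mm tall, outside diameter 66 mm at the rim tapering to 54 mm at the foot, wall 3 mm, floor 4 mm thick, about 90 g, graduation marks on its -x side and a small pouring lip at the rim on its +x side. At the start it stands upright on the sink floor with one of the two narrow graduates standing loosely inside it. This point: on its axis, half-way up (41 mm above its underside); z up
- red_beaker_center (a point): wide open red plastic beaker for the fixer: 82 mm tall, outside diameter 66 mm at the rim tapering to 54 mm at the foot, wall 3 mm, floor 4 mm thick, about 90 g, graduation marks on its -x side and a small pouring lip at the rim on its +x side. At the start it stands upright on the sink floor with one of the two narrow graduates standing loosely inside it. This point: on its axis, half-way up (41 mm above its underside); z up
- white_graduate_center (a point): narrow tall white plastic graduate for the stop bath: 120 mm tall, outside diameter 44 mm at the rim tapering to 36 mm at the foot, wall 3 mm, about 60 g, graduation marks on its -x side and a small pouring lip at the rim on its +x side. At the start it stands upright and loose on the floor inside one of the two wide beakers, its upper 42 mm standing clear above the beaker's rim. This point: on its axis, half-way up (60 mm above its underside); z up
- blue_graduate_center (a point): narrow tall blue plastic graduate for the wetting agent: 120 mm tall, outside diameter 44 mm at the rim tapering to 36 mm at the foot, wall 3 mm, about 60 g, graduation marks on its -x side and a small pouring lip at the rim on its +x side. At the start it stands upright and loose on the floor inside one of the two wide beakers, its upper 42 mm standing clear above the beaker's rim. This point: on its axis, half-way up (60 mm above its underside); z up
- yellow_pad (a point): place of the yellow beaker: top centre (7 mm over the sink floor) of a round black pad, 78 mm across, in a fixed grey drip tray 94 mm wide, rim 14 mm high; inner walls 43 mm to each side and 47 mm to -x of the centre. A brown bottle with yellow cap and label, 60 mm across, 130 mm high, stands in the tray, axis 102 mm from here along this frame's +x (within 20 degrees of world +x)
- red_pad (a point): place of the red beaker: top centre (7 mm over the sink floor) of a round black pad, 78 mm across, in a fixed grey drip tray 94 mm wide, rim 14 mm high; inner walls 43 mm to each side and 47 mm to -x of the centre. A brown bottle with red cap and label, 60 mm across, 130 mm high, stands in the tray, axis 102 mm from here along this frame's +x (within 20 degrees of world +x)
- white_pad (a point): place of the white graduate: top centre (7 mm over the sink floor) of a round black pad, 78 mm across, in a fixed grey drip tray 94 mm wide, rim 14 mm high; inner walls 43 mm to each side and 47 mm to -x of the centre. A brown bottle with white cap and label, 60 mm across, 130 mm high, stands in the tray, axis 102 mm from here along this frame's +x (within 20 degrees of world +x)
- blue_pad (a point): place of the blue graduate: top centre (7 mm over the sink floor) of a round black pad, 78 mm across, in a fixed grey drip tray 94 mm wide, rim 14 mm high; inner walls 43 mm to each side and 47 mm to -x of the centre. A brown bottle with blue cap and label, 60 mm across, 130 mm high, stands in the tray, axis 102 mm from here along this frame's +x (within 20 degrees of world +x)
- film_tank_center (a point): bystander to be left where it stands: closed round black film developing tank, 92 mm across, 102 mm high, about 450 g, standing loose among the nested measures. This point: on its axis, 51 mm above its underside; z up
There are look-alikes about, which are no part of the job. Of the things that look like the part that bears red_beaker_center, the middle-sized one is meant.

How it is judged (in metres and radians):
At the end, for the whole second after the job is handed in: Each of the yellow beaker, red beaker, white graduate and blue graduate stands on its foot on the pad of the tray whose bottle has its colour: axis within 15 mm of the pad's centre, foot on the pad (height within 5 mm), upright within 0.08 rad, at rest and released (horizontal distance between yellow_beaker_center and yellow_pad below 0.015 m and angle between each of yellow_beaker_center, red_beaker_center, white_graduate_center, blue_graduate_center's own z axis and vertical below 0.08 rad and z of yellow_beaker_center in the frame of yellow_pad between 0.036 and 0.046 m and linear speed of each of yellow_beaker, red_beaker, white_graduate, blue_graduate below 0.02 m/s and horizontal distance between red_beaker_center and red_pad below 0.015 m and z of red_beaker_center in the frame of red_pad between 0.036 and 0.046 m and horizontal distance between white_graduate_center and white_pad below 0.015 m and z of white_graduate_center in the frame of white_pad between 0.055 and 0.065 m and horizontal distance between blue_graduate_center and blue_pad below 0.015 m and z of blue_graduate_center in the frame of blue_pad between 0.055 and 0.065 m); the robot touches nothing.
It fails at once if the film tank is shifted by more than 20 mm or tipped (distance of film_tank_center from where it was at the start of the episode above 0.02 m or angle between film_tank_center's own z axis and vertical above 0.3 rad).
It fails at once if a measure is tipped over (more than 40 degrees from upright) (angle between any of yellow_beaker_center, red_beaker_center, white_graduate_center, blue_graduate_center's own z axis and vertical above 0.7 rad).
It fails at once if a beaker is lifted (25 mm or more) with a graduate still inside it ((height (world z) of yellow_beaker_center above 0.066 m and horizontal distance between white_graduate_center and yellow_beaker_center below 0.02 m and z of white_graduate_center in the frame of yellow_beaker_center between 0 and 0.06 m) or (height (world z) of yellow_beaker_center above 0.066 m and horizontal distance between blue_graduate_center and yellow_beaker_center below 0.02 m and z of blue_graduate_center in the frame of yellow_beaker_center between 0 and 0.06 m) or (height (world z) of red_beaker_center above 0.066 m and horizontal distance between white_graduate_center and red_beaker_center below 0.02 m and z of white_graduate_center in the frame of red_beaker_center between 0 and 0.06 m) or (height (world z) of red_beaker_center above 0.066 m and horizontal distance between blue_graduate_center and red_beaker_center below 0.02 m and z of blue_graduate_center in the frame of red_beaker_center between 0 and 0.06 m)).
It fails at once if a measure is dropped on its place: let go more than 20 mm above its pad ((horizontal distance between yellow_beaker_center and yellow_pad below 0.04 m and z of yellow_beaker_center in the frame of yellow_pad above 0.061 m and contact force between the fingers and yellow_beaker below 0.01 N) or (horizontal distance between red_beaker_center and red_pad below 0.04 m and z of red_beaker_center in the frame of red_pad above 0.061 m and contact force between the fingers and red_beaker below 0.01 N) or (horizontal distance between white_graduate_center and white_pad below 0.04 m and z of white_graduate_center in the frame of white_pad above 0.08 m and contact force between the fingers and white_graduate below 0.01 N) or (horizontal distance between blue_graduate_center and blue_pad below 0.04 m and z of blue_graduate_center in the frame of blue_pad above 0.08 m and contact force between the fingers and blue_graduate below 0.01 N)).
It also fails if it takes over 128 s, if anything falls off the work surface, if the arm or the gripper's body presses on something with over 40 N, if the wrist force passes 120 N, or if a joint passes its speed limit or range.

ROBOT

A 6-joint arm with a two-finger parallel gripper is mounted at the origin on the work surface. World frame = base frame: x ahead of the robot, y to its left, z up, the work surface at z = 0. Lengths are in m, angles in degrees, forces in N, time in s.
With the tool pointing down it reaches from about 0.3 to 0.75 m from the base axis. Payload 8.5 kg.
Tool frame: the origin (TCP) lies between the finger pads; the fingertips stand 8 mm ahead of it and the grasp point (between the pads) lies 11 mm behind it; y points along the fingers, z is the direction in which the jaws open and shut, and the axes are right-handed (so a half turn about y gives the same grasp; the last joint's range is limited). The gripper opens to 85 mm and grips with 20 to 120 N. Pads are 22 mm wide; open, the fingers measure 114 mm over their backs; the gripper's body (76 mm by 85 mm) begins 54 mm behind the grasp point. The pads swing forward as they close: fully open they stand 13 mm farther back than shut.
Start: joints at [52.466, 21.807, 74.336, -0, 83.858, -12.336], TCP at [0.234, 0.498, 0.208] pointing down, gripper open.
Joint ranges: [-178.18, 178.18], [-50.72, 133.34], [12.68, 142.11], [-81.47, 261.47], [9.98, 163.14], [-165.26, 165.26]. Speed limits (degrees/s): [136.94, 136.94, 180, 180, 180, 180].

INTERFACE

Orientations are given as a 3x3 rotation matrix whose columns are the frame's x, y, z axes.
In Python, from rig import env, get_image gives the robot as it stands.
- The arm moves only by the tool move_arm, never from a script. Its argument "targets" is one flat list of numbers, 6 for each row, row after row: the shift along the tool's x, y, z in mm, then the turn, a rotation vector about the tool's x, y, z in rad. A call has exactly 5 rows; each row shifts and turns the commanded pose from where the row before left it, along the tool's axes as they then stand; what a row does not reach is not made up. A row lasts 1/8 s, in which the tool goes at most 62.5 mm and 10.7 degrees, less where a joint would pass 70% of its speed; a pose out of reach is approached as far as the arm can. A call is refused whole if a number of a shift passes 62.5 or a number of a turn 0.188, either way. A call with a gripper value outside its range is refused whole. "hand" is the opening, from -1 (shut) to 1 (fully open), so that 0 is half open, set as the call begins (left out, the last holds). The fingers move at their own pace and stop on an object; "squeeze" is the grip in N (left out, the last holds). Time passes only in rows, so rows that do not move let the fingers close, or fill a call up. It gives the time, the measured TCP pose, the force and the opening at its end, in the units of the state.
- env.observe(): the state, without advancing time (a new reading comes with each control period).
- get_image(name): name is "scene" or "top" or "wrist"; returns a dict with "pixels" (400x640x3 uint8, red, green, blue), "z_map" (400x640 float32, m along the optical axis (not along the pixel's ray), 0 where there is no reading), "intrinsics" (3x3 intrinsics, pixels), "R" (3x3) and "t" (3): a world point X has camera coordinates R X + t; the wrist camera has in their place "mount" (4x4, takes a point from camera to tool coordinates, whose origin is the TCP and whose axes are the tool frame's). Camera axes: x right, y down, z forward; pixel columns grow to the right and rows downward; lengths in m; the calibration is good to about 2 mm. A picture is of the moment at which its call begins: read the wrist's pose just before it.
- env.close_job(): hands the job in, once; it reports no verdict.
The state is a dict: "time_s": time; "q": joint angles; "qvel": joint speeds; "joint_efforts": joint torques, N m; "position": TCP position; "tool_rot": TCP orientation; "ft_force": force on the tool from outside, world axes, zero at the start; "wrist_torque": the same for the moment, N m; "grip_width": finger opening in m.
Only numpy, scipy, OpenCV 4.12 (cv2) and the standard library are available. Lean on these libraries where they do the work, as an engineer would, in place of code of your own. Each camera call takes 0.05 s, during which the arm holds its last target.

## Working session

There is one attempt and no reset: what is moved stays moved. The work goes in short steps, Python scripts to look and compute and a tool call to move; the robot and the scene stay as the last step left them, time stands still between calls to the robot, and variables do not carry over. Pictures are saved under pics/ and viewed, and the job is handed in when it is done.

Besides the shell and the picture viewer there is one more tool, called after "Call:" as a command line: name --argument value ..., lists and objects as JSON in quotes. move_arm: Moves the arm, as the interface text tells. Its arguments: {"type":"object","properties":{"targets":{"type":"array"},"hand":{"type":"number"},"squeeze":{"type":"number"}},"required":["targets"]}

```bash
ls; mkdir -p pics
python3 - <<'E'
from rig import env,get_image
import cv2,numpy as np
print(env.observe())
for n in ["scene","top","wrist"]:
    d=get_image(n); cv2.imwrite(f"pics/{n}0.png",d["pixels"][:,:,::-1]); np.savez(f"{n}0.npz",**d)
    print(n,{k:np.array(v).round(3).tolist() for k,v in d.items() if k not in("pixels","z_map")})
E
```

```text
pics
{'time_s': 0.0, 'q': array([ 5.24640119e+01,  2.18417082e+01,  7.43857824e+01, -3.81698267e-04,
        8.38582221e+01, -1.23360408e+01]), 'qvel': array([-0.05093223,  0.15004769, -0.0220842 ,  0.03839529,  0.03780862,
        0.06046551]), 'joint_efforts': array([-1.68113333e-03, -4.48455441e+01, -2.31278479e+01, -1.77412585e-04,
        4.74983157e-03, -2.18124228e-06]), 'position': array([0.2339766 , 0.49738198, 0.20769902]), 'tool_rot': array([[ 9.04827608e-01, -9.06181141e-04,  4.25777147e-01],
       [-4.25777997e-01, -1.19029527e-03,  9.04826879e-01],
       [-3.13136527e-04, -9.99998881e-01, -1.46284402e-03]]), 'ft_force': array([-0.36377896, -0.5424861 ,  0.20000781]), 'wrist_torque': array([ 0.01493927,  0.01727001, -0.00357061]), 'grip_width': 0.08538596181139604}
scene {'intrinsics': [[420.359, 0.0, 322.799], [0.0, 420.359, 194.776], [0.0, 0.0, 1.0]], 'R': [[-0.518, 0.855, 0.018], [0.592, 0.374, -0.714], [-0.617, -0.359, -0.7]], 't': [0.257, -0.233, 1.265]}
top {'intrinsics': [[409.708, 0.0, 326.523], [0.0, 409.708, 195.784], [0.0, 0.0, 1.0]], 'R': [[0.028, -0.999, -0.032], [-0.992, -0.024, -0.127], [0.126, 0.036, -0.991]], 't': [0.004, 0.488, 0.908]}
wrist {'intrinsics': [[347.513, 0.0, 322.38], [0.0, 347.513, 198.661], [0.0, 0.0, 1.0]], 'mount': [[-0.001, 0.962, 0.273, -0.07], [-0.0, -0.273, 0.962, -0.167], [1.0, 0.001, 0.0, 0.001], [0.0, 0.0, 0.0, 1.0]]}
```

View pics/scene0.png

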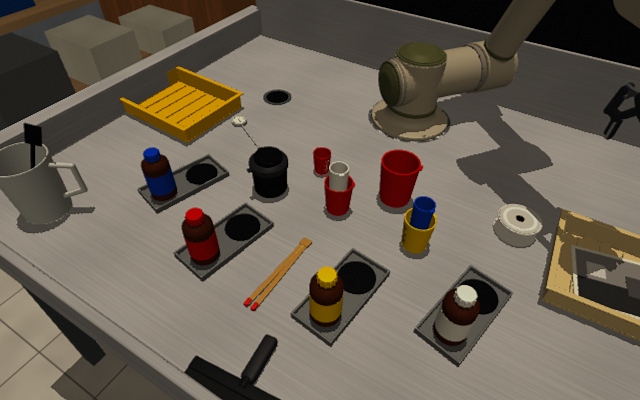

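View pics/top0.png

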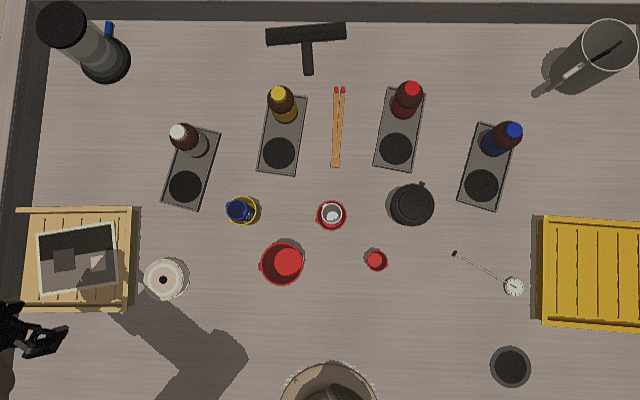

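View pics/wrist0.png

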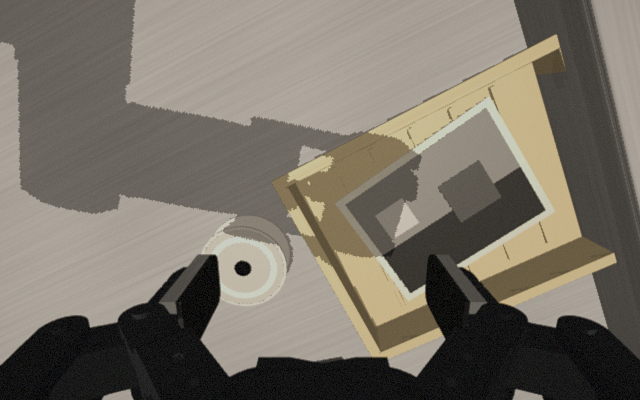

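The top picture shows three red cups: a large one at (282,263), a medium one at (331,214) with the white graduate inside, and a small one at (376,260). The middle-sized cup at (331,214) is the one meant. The pads are at yellow (279,153), red (397,149), white (185,186) and blue (481,185). The blue graduate is in the yellow beaker at (241,210), and the tank is at (412,204). I'll measure these and make the confirming crop.

```bash
cat > h.py <<'E'
import numpy as np,cv2
from scipy.optimize import least_squares
def cloud(d,T=None):
    z=d["z_map"];K=d["intrinsics"];v,u=np.mgrid[:z.shape[0],:z.shape[1]]
    P=np.stack([(u-K[0,2])/K[0,0]*z,(v-K[1,2])/K[1,1]*z,z],-1)
    if T is None: W=(P-d["t"])@d["R"]   # R^T(P-t)
    else: W=P@T[:3,:3].T+T[:3,3]
    W[z<=0]=np.nan
    return W
def circ(p):
    A=np.c_[2*p,np.ones(len(p))];s=np.linalg.lstsq(A,(p**2).sum(1),rcond=None)[0]
    f=lambda x:np.hypot(p[:,0]-x[0],p[:,1]-x[1])-x[2]
    r=least_squares(f,[s[0],s[1],np.sqrt(s[2]+s[0]**2+s[1]**2)],loss="soft_l1",f_scale=.001)
    return r.x,np.abs(f(r.x)).mean()
E
python3 - <<'E'
from h import *
for n in ["top","scene"]:
    d=dict(np.load(n+"0.npz"));W=cloud(d);im=d["pixels"]
    hsv=cv2.cvtColor(im,cv2.COLOR_RGB2HSV).astype(int);H,S,V=[hsv[...,i] for i in range(3)]
    print(n,"floor z",np.nanmedian(W[(S<60)&(V>90)&(abs(W[...,2])<.03)][:,2]))
    # seeds in px (top)
    seeds=dict(yellow=(241,210),blue=(241,210),red=(331,214),white=(331,214),big=(282,263),small=(376,260),tank=(412,204),yp=(279,153),rp=(397,149),wp=(185,186),bp=(481,185)) if n=="top" else dict(yellow=(418,235),blue=(424,210),red=(338,198),white=(339,177),big=(399,178),small=(322,160),tank=(269,172),yp=(355,278),rp=(242,228),wp=(480,297),bp=(202,174))
    for k,(u,v) in seeds.items():
        r=45
        sl=(slice(max(v-r,0),v+r),slice(max(u-r,0),u+r)); w=W[sl];h,s,vv=H[sl],S[sl],V[sl]
        if k=="yellow": m=(h>18)&(h<34)&(s>130)
        elif k=="blue": m=(h>100)&(h<130)&(s>130)
        elif k in("red","big","small"): m=((h<8)|(h>172))&(s>130)
        elif k=="white": m=(s<60)&(vv>60)
        else: m=(vv<60)
        m&=~np.isnan(w[...,2])
        nl,L=cv2.connectedComponents(m.astype(np.uint8))
        if k in("big","small","tank") or k.endswith('p'):
            l=L[r if v>=r else v, r]; 
            if l: m=L==l
        p=w[m]
        if k=="white": p=p[p[:,2]>.09]
        zt=np.percentile(p[:,2],98) if len(p) else 0
        if k.endswith("p"):
            c,e=circ(p[:,:2]) ; 
            cnt,_=cv2.findContours(m.astype(np.uint8),0,1);ct=max(cnt,key=cv2.contourArea)[:,0]
            q=w[ct[:,1],ct[:,0]]; q=q[abs(q[:,2]-.007)<.006]; c,e=circ(q[:,:2])
            print(k,"n",len(p),"medz",np.median(p[:,2]).round(4),"circ",c.round(4),e.round(4))
        else:
            q=p[p[:,2]>zt-.006]; c,e=circ(q[:,:2])
            print(k,"n",len(p),"ztop",zt.round(4),"mean",q.mean(0).round(4),"circ",c.round(4),e.round(4),"ext",np.ptp(p[:,:2],axis=0).round(3))
im=cv2.imread("pics/top0.png")[130:300,200:440]; cv2.imwrite("pics/crop0.png",cv2.resize(im,None,fx=3,fy=3,interpolation=cv2.INTER_CUBIC))
E
```

```text
top floor z 0.0002509700618616707
yellow n 250 ztop 0.0845 mean [0.4423 0.1931 0.0817] circ [0.4454 0.1995 0.0312] 0.001 ext [0.063 0.086]
blue n 140 ztop 0.1265 mean [0.4434 0.2009 0.1237] circ [0.4432 0.1997 0.0201] 0.0009 ext [0.042 0.042]
red n 563 ztop 0.1127 mean [0.3679 0.0732 0.1119] circ [0.4045 0.0376 0.0563] 0.0028 ext [0.129 0.207]
white n 147 ztop 0.1261 mean [0.4418 0.0036 0.1237] circ [0.4408 0.0026 0.0202] 0.0009 ext [0.115 0.08 ]
big n 1408 ztop 0.1134 mean [0.3338 0.1055 0.1114] circ [0.3348 0.1028 0.0424] 0.0012 ext [0.098 0.106]
small n 313 ztop 0.0594 mean [ 0.3431 -0.0993  0.0572] circ [ 0.3451 -0.0977  0.0216] 0.0007 ext [0.048 0.05 ]
tank n 1452 ztop 0.1048 mean [ 0.4667 -0.1698  0.1021] circ [ 0.4667 -0.1699  0.0232] 0.0065 ext [0.094 0.089]
yp n 795 medz 0.0071 circ [0.5916 0.1353 0.0376] 0.0006
rp n 824 medz 0.0072 circ [ 0.6079 -0.1428  0.0377] 0.0006
wp n 823 medz 0.007 circ [0.5054 0.3566 0.0379] 0.0007
bp n 1408 medz 0.008 circ [ 0.5452 -0.3471  0.0533] 0.013
scene floor z -0.0006450852302907545
yellow n 825 ztop 0.0823 mean [0.4581 0.2022 0.0806] circ 
[... 219 characters left out ...]
12  0.0671] 0.0011 ext [0.15  0.206]
white n 399 ztop 0.1242 mean [0.4423 0.0055 0.1217] circ [0.4418 0.004  0.0202] 0.0012 ext [0.112 0.081]
big n 1885 ztop 0.1113 mean [0.3361 0.1087 0.1093] circ [0.3365 0.1046 0.0424] 0.0013 ext [0.229 0.092]
small n 407 ztop 0.0578 mean [ 0.3453 -0.0958  0.0551] circ [ 0.3459 -0.0963  0.0218] 0.001 ext [0.109 0.05 ]
tank n 1636 ztop 0.1025 mean [ 0.4703 -0.1669  0.101 ] circ [ 0.47   -0.1674  0.0239] 0.0065 ext [0.148 0.157]
yp n 1787 medz 0.0074 circ [0.5868 0.1356 0.0431] 0.0055
rp n 1273 medz 0.0071 circ [ 0.6037 -0.1449  0.0437] 0.0053
wp n 1630 medz 0.0108 circ [0.5003 0.3579 0.0428] 0.0057
bp n 1606 medz 0.0076 circ [ 0.5669 -0.3279  0.0847] 0.0145
```

View pics/crop0.png

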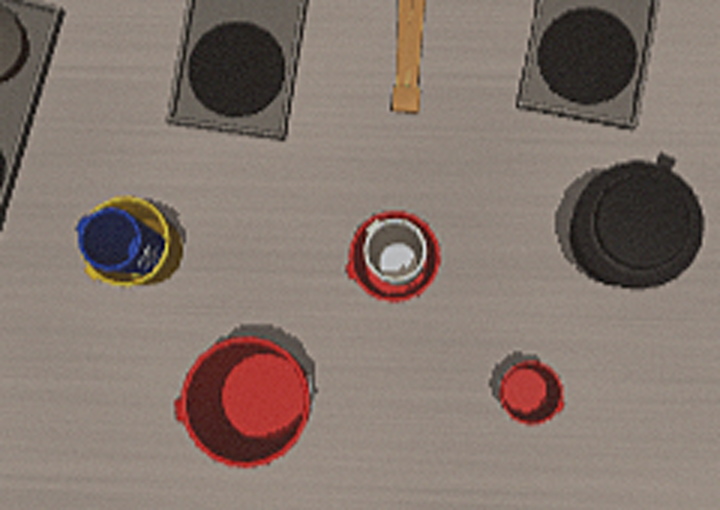

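The crop confirms it: the medium red beaker (centre at crop (395,255)) holds the white graduate, and its lip points left, roughly world +y. The large cup at (243,400) and the small cup at (530,392) are decoys. Next I'll build the move helper and refine the pad positions.

```bash
cat > plan.py <<'E'
import sys,numpy as np
from scipy.spatial.transform import Rotation as Ro
from rig import env
def state():
    s=env.observe();return s,np.array(s["position"]),np.array(s["tool_rot"])
def plan(way):
    """way: list of (x,y,z,theta_deg or None); keeps tool vertical"""
    s,p,R=state();rows=[]
    for (x,y,z,th) in way:
        tgt=np.array([x,y,z])
        thc=np.arctan2(R[1,2],R[0,2]); th=thc if th is None else np.radians(th)
        zt=np.array([np.cos(th),np.sin(th),0]);yt=np.array([0,0,-1.]);Rt=np.c_[np.cross(yt,zt),yt,zt]
        rv=Ro.from_matrix(R.T@Rt).as_rotvec()
        n=max(int(np.ceil(np.linalg.norm(tgt-p)/.060)),int(np.ceil(np.linalg.norm(rv)/.18)),1)
        for i in range(n):
            d=R.T@(tgt-p)*1000/(n-i); rv=Ro.from_matrix(R.T@Rt).as_rotvec()/(n-i)
            d=np.round(d,0 if i<n-1 else 1); rv=np.round(rv,3)
            rows.append([*d,*rv]); p=p+R@d/1000; R=R@Ro.from_rotvec(rv).as_matrix()
    while len(rows)%5: rows.append([0]*6)
    for i in range(0,len(rows),5): print([float(a)+0 for r in rows[i:i+5] for a in r])
    print("end",p.round(4),"now t",s["time_s"],"F",np.round(s["ft_force"],1),"w",round(s["grip_width"],4))
E
python3 - <<'E'
from h import *
for n in ["top","scene"]:
    d=dict(np.load(n+"0.npz"));W=cloud(d);im=d["pixels"];V=im.max(-1)
    for k,c0 in dict(yp=(.59,.135),rp=(.606,-.144),wp=(.503,.357),bp=(.535,-.345)).items():
        c0=np.array(c0)
        for it in range(4):
            r=np.hypot(W[...,0]-c0[0],W[...,1]-c0[1]); 
            vt=(np.median(V[r<.02])+np.median(V[(r>.041)&(r<.047)]))/2
            m=(r<.047)&(V<vt)&(abs(W[...,2]-.007)<.006)
            m=cv2.morphologyEx(m.astype(np.uint8),cv2.MORPH_OPEN,np.ones((5,5),np.uint8))
            q=W[m>0]; c0=q[:,:2].mean(0)
        print(n,k,c0.round(4),len(q),"eq r",np.sqrt(2*((q[:,:2]-c0)**2).sum(1).mean()).round(4), "vt",vt)
from plan import plan
plan([(.35,.25,.25,80),(.441,.003,.26,90)])
E
```

```text
top yp [0.5913 0.1355] 783 eq r 0.0386 vt 73.5
top rp [ 0.6082 -0.1429] 840 eq r 0.0392 vt 74.5
top wp [0.5047 0.3568] 814 eq r 0.039 vt 67.5
top bp [ 0.524  -0.3423] 896 eq r 0.0394 vt 72.75
scene yp [0.5928 0.1391] 948 eq r 0.0385 vt 49.0
scene rp [ 0.6105 -0.1416] 755 eq r 0.0399 vt 46.0
scene wp [0.4988 0.3686] 611 eq r 0.0346 vt 46.5
scene bp [ 0.5246 -0.3435] 502 eq r 0.0397 vt 44.25
[42.0, -8.0, -35.0, 0.0, -0.053, 0.0, 40.0, -9.0, -37.0, 0.0, -0.053, 0.0, 38.0, -8.0, -39.0, 0.0, -0.053, 0.0, 36.0, -9.0, -41.0, 0.0, -0.053, 0.0, 34.1, -8.0, -43.4, 0.001, -0.053, -0.001]
[27.0, -2.0, -45.0, 0.0, -0.035, 0.0, 25.0, -2.0, -46.0, 0.0, -0.035, 0.0, 23.0, -2.0, -47.0, 0.0, -0.035, 0.0, 21.0, -2.0, -49.0, 0.0, -0.035, 0.0, 20.1, -2.0, -48.8, 0.0, -0.035, 0.0]
end [0.441 0.003 0.26 ] now t 0.15 F [-0.1  0.5 -0.3] w 0.0855
```

Call:
move_arm --targets '[42,-8,-35,0,-0.053,0,40,-9,-37,0,-0.053,0,38,-8,-39,0,-0.053,0,36,-9,-41,0,-0.053,0,34.1,-8,-43.4,0.001,-0.053,-0.001]' --hand 1 --squeeze 25

```text
time_s: 0.78
position: [0.3505, 0.2485, 0.2506]
tool_rot: [[0.985, 0.001, 0.172], [-0.172, 0.001, 0.985], [0.001, -1.0, 0.001]]
ft_force: [0.6, -0.1, 0.6]
grip_width: 0.0852
```

Call:
move_arm --targets '[27,-2,-45,0,-0.035,0,25,-2,-46,0,-0.035,0,23,-2,-47,0,-0.035,0,21,-2,-49,0,-0.035,0,20.1,-2,-48.8,0,-0.035,0]'

```text
time_s: 1.4
position: [0.4413, 0.0013, 0.2603]
tool_rot: [[1.0, 0.001, -0.001], [0.001, 0.001, 1.0], [0.001, -1.0, 0.001]]
ft_force: [0.7, -0.4, -0.0]
grip_width: 0.0849
```

Call:
move_arm --targets '[0,0,0,0,0,0,0,0,0,0,0,0,0,0,0,0,0,0,0,0,0,0,0,0,0,0,0,0,0,0]'

```text
time_s: 2.02
position: [0.441, 0.0036, 0.2603]
tool_rot: [[1.0, 0.001, -0.001], [0.001, 0.001, 1.0], [0.001, -1.0, 0.001]]
ft_force: [-0.7, -0.1, 0.6]
grip_width: 0.0858
```

```bash
cat > wr.py <<'E'
import sys
from h import *
from rig import env,get_image
def wrist(name):
    s=env.observe();d=get_image("wrist")
    cv2.imwrite(f"pics/{name}.png",d["pixels"][:,:,::-1])
    T=np.eye(4);T[:3,:3]=s["tool_rot"];T[:3,3]=s["position"];T=T@np.array(d["mount"])
    return s,d,cloud(d,T)
def rim(W,c0,ztop,r,dz=.008,tol=.006):
    """points near the top ring around guess"""
    c=np.array(c0,float)
    for tolr in(.02,.008,tol,tol):
        rr=np.hypot(W[...,0]-c[0],W[...,1]-c[1]);m=(abs(rr-r)<tolr)&(W[...,2]>ztop-dz)&(W[...,2]<ztop+.008)
        p=W[m]
        if len(p)<20: return None
        x,e=circ(p[:,:2]); c=x[:2]
    return x.round(4),round(e,4),len(p),np.median(p[:,2]).round(4)
E
python3 - <<'E'
from wr import *
s,d,W=wrist("w1"); print(s["time_s"],s["position"].round(4),s["q"].round(1))
print("white",rim(W,(.441,.003),.124,.021)); print("red",rim(W,(.445,.004),.082,.0315))
E
```

```text
2.025 [0.441  0.0036 0.2603] [-1.500e+01  8.500e+00  8.440e+01  1.000e-01  8.710e+01 -1.051e+02]
white (array([0.4396, 0.0047, 0.0201]), np.float64(0.001), 682, np.float64(0.1246))
red (array([0.4388, 0.0061, 0.0309]), np.float64(0.001), 562, np.float64(0.0826))
```

View pics/w1.png

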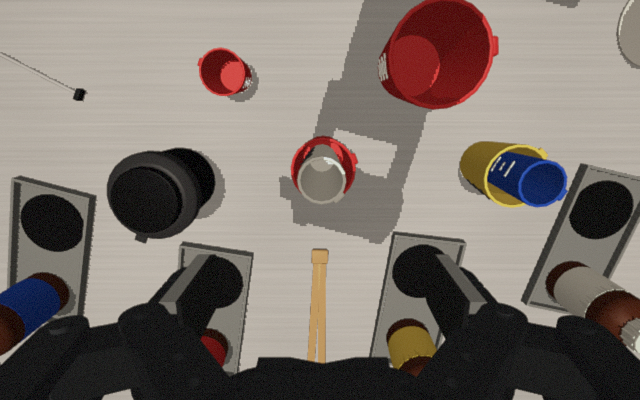

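Run:
```python
import cv2,numpy as np
im=cv2.imread("pics/w1.png")
a=cv2.resize(im[125:215,280:370],(400,400),interpolation=cv2.INTER_CUBIC);b=cv2.resize(im[130:220,455:575],(533,400),interpolation=cv2.INTER_CUBIC)[:,:400]
b=cv2.resize(im[130:220,480:570],(400,400),interpolation=cv2.INTER_CUBIC)
cv2.imwrite("pics/crop1.png",np.hstack([a,b]))
```

```text
(no output)
```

View pics/crop1.png

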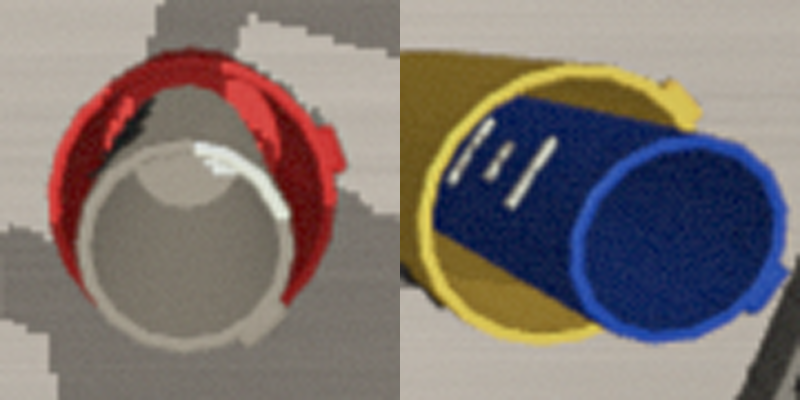

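The wrist view and the crop show the white rim at (323,178) with its lip toward +x+y. The red lip points to +y and the blue lip to +y. I'll grip white with the jaw at θ=115°, which keeps clear of the lip.

```bash
python3 -c "
from plan import plan
plan([(.4403,.004,.2,115),(.4403,.004,.094,115)])"
```

```text
[0.0, 20.0, 0.0, 0.0, -0.145, 0.001, 0.0, 20.0, 0.0, 0.0, -0.145, 0.0, -0.6, 20.3, 0.7, -0.001, -0.145, 0.001, 0.0, 53.0, 0.0, 0.0, 0.0, 0.0, 0.1, 53.0, 0.0, 0.0, 0.0, 0.0]
end [0.4404 0.004  0.094 ] now t 2.075 F [ 0.7 -0.4 -0.5] w 0.0853
```

Call:
move_arm --targets '[0,20,0,0,-0.145,0.001,0,20,0,0,-0.145,0,-0.6,20.3,0.7,-0.001,-0.145,0.001,0,53,0,0,0,0,0.1,53,0,0,0,0]'

```text
time_s: 2.7
position: [0.4406, 0.0037, 0.0929]
tool_rot: [[0.907, 0.001, -0.422], [0.422, -0.001, 0.907], [0.001, -1.0, -0.002]]
ft_force: [1.1, -0.5, 0.4]
grip_width: 0.0853
```

Call:
move_arm --targets '[0,0,0,0,0,0,0,0,0,0,0,0,0,0,0,0,0,0,0,0,0,0,0,0,0,0,0,0,0,0]' --hand -1 --squeeze 25

```text
time_s: 3.32
position: [0.4418, 0.0033, 0.0961]
tool_rot: [[0.907, 0.004, -0.422], [0.422, -0.002, 0.907], [0.003, -1.0, -0.004]]
ft_force: [0.0, 0.2, 7.4]
grip_width: 0.0416
```

Call:
move_arm --targets '[0,0,0,0,0,0,0,0,0,0,0,0,0,0,0,0,0,0,0,0,0,0,0,0,0,0,0,0,0,0]'

```text
time_s: 3.95
position: [0.4418, 0.0033, 0.0961]
tool_rot: [[0.907, 0.004, -0.422], [0.422, -0.002, 0.907], [0.003, -1.0, -0.003]]
ft_force: [-0.2, 0.8, 7.1]
grip_width: 0.0413
```

Run:
```python
from wr import *
d=get_image("scene");cv2.imwrite("pics/s1.png",cv2.resize(d["pixels"][100:260,240:480,::-1],None,fx=3,fy=3))
```

```text
(no output)
```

View pics/s1.png

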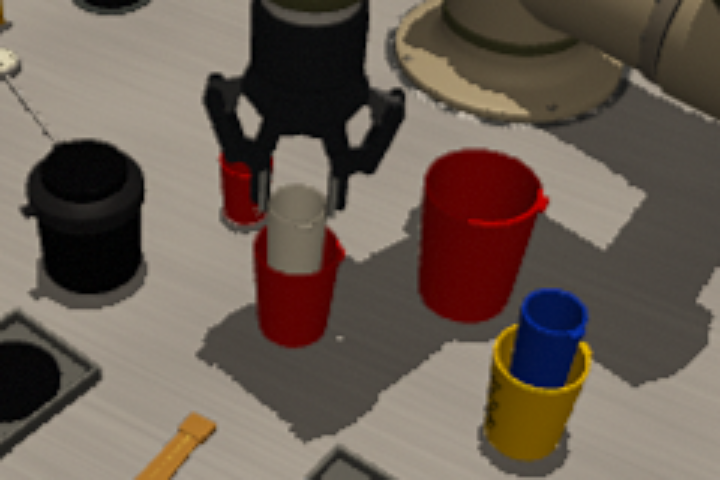

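The jaws hold white at 41 mm. I'll lift it a little and check that the beaker stays down.

Call:
move_arm --targets '[0,-4,0,0,0,0,0,-4,0,0,0,0,0,-5,0,0,0,0,0,-5,0,0,0,0,0,0,0,0,0,0]'

```text
time_s: 4.62
position: [0.4406, 0.0036, 0.1123]
tool_rot: [[0.907, 0.0, -0.422], [0.422, -0.001, 0.907], [-0.0, -1.0, -0.001]]
ft_force: [-1.0, 0.1, -1.1]
grip_width: 0.0417
```

Run:
```python
from wr import *
s=env.observe();print(s["position"].round(4),s["ft_force"].round(1),s["grip_width"])
d=get_image("scene");cv2.imwrite("pics/s2.png",cv2.resize(d["pixels"][100:260,240:480,::-1],None,fx=3,fy=3))
```

```text
[0.4406 0.0036 0.1123] [-1.   0.1 -1.1] 0.041651991639296226
```

View pics/s2.png

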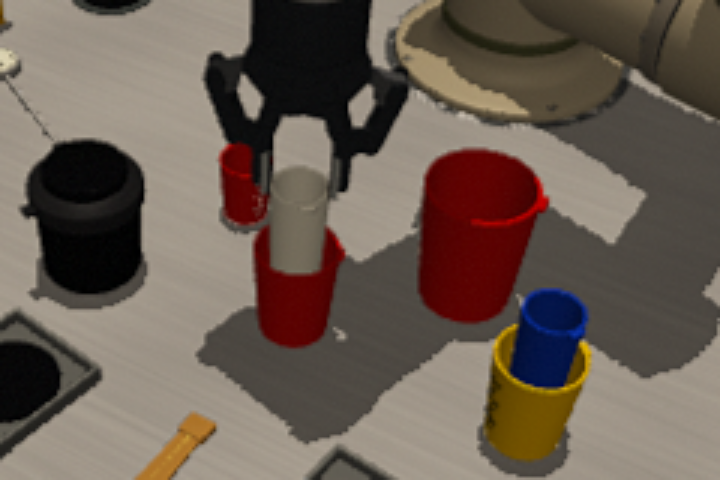

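White rises alone and the beaker stays down. Now I'll carry it over to the white pad.

```bash
python3 -c "
from plan import plan
plan([(.4403,.004,.26,115),(.505,.357,.26,73)])"
```

```text
[0.0, -49.0, 0.0, 0.0, 0.0, 0.0, 0.0, -49.0, 0.0, 0.0, -0.001, 0.0, 0.0, -49.9, 0.3, 0.001, 0.0, 0.0, 35.0, 0.0, 49.0, 0.0, 0.122, 0.0, 28.0, 0.0, 53.0, 0.0, 0.122, 0.0]
[22.0, 0.0, 56.0, 0.0, 0.122, 0.0, 15.0, 0.0, 58.0, 0.0, 0.122, 0.0, 8.0, 0.0, 59.0, 0.0, 0.122, 0.0, 0.3, 0.0, 59.1, 0.0, 0.123, -0.001, 0.0, 0.0, 0.0, 0.0, 0.0, 0.0]
end [0.505 0.357 0.26 ] now t 4.675 F [ 0.8  0.3 -0.1] w 0.0413
```

Call:
move_arm --targets '[0,-49,0,0,0,0,0,-49,0,0,-0.001,0,0,-49.9,0.3,0.001,0,0,35,0,49,0,0.122,0,28,0,53,0,0.122,0]'

```text
time_s: 5.3
position: [0.4619, 0.1232, 0.2602]
tool_rot: [[0.983, 0.0, -0.185], [0.185, 0.0, 0.983], [0.0, -1.0, 0.0]]
ft_force: [0.7, 0.4, -0.8]
grip_width: 0.041
```

Call:
move_arm --targets '[22,0,56,0,0.122,0,15,0,58,0,0.122,0,8,0,59,0,0.122,0,0.3,0,59.1,0,0.123,-0.001,0,0,0,0,0,0]'

```text
time_s: 5.92
position: [0.5045, 0.3601, 0.258]
tool_rot: [[0.957, -0.002, 0.29], [-0.29, -0.0, 0.957], [-0.002, -1.0, -0.001]]
ft_force: [0.7, -0.1, -0.4]
grip_width: 0.0414
```

Call:
move_arm --targets '[0,0,0,0,0,0,0,0,0,0,0,0,0,0,0,0,0,0,0,0,0,0,0,0,0,0,0,0,0,0]'

```text
time_s: 6.55
position: [0.505, 0.3567, 0.26]
tool_rot: [[0.956, 0.0, 0.293], [-0.293, 0.0, 0.956], [0.0, -1.0, 0.0]]
ft_force: [0.3, 0.2, -0.3]
grip_width: 0.041
```

Run:
```python
from wr import *
s,d,W=wrist("w2"); print(s["time_s"],s["position"].round(4),s["grip_width"])
r=np.hypot(W[...,0]-.505,W[...,1]-.357)
p=W[(r<.06)&(W[...,2]>.2)]
print("white rim",rim(W,s["position"][:2],.287,.021,.006), p[:,2].max() if len(p) else 0)
V=d["pixels"].max(-1); c0=np.array([.505,.357])
m=(r<.06)&(abs(W[...,2]-.007)<.006)
m2=cv2.morphologyEx((m&(V<60)).astype(np.uint8),cv2.MORPH_OPEN,np.ones((5,5)))
print(m.sum(),m2.sum(),W[m2>0].mean(0))
```

```text
6.55 [0.505  0.3567 0.26  ] 0.04100433828769371
white rim (array([0.5026, 0.3592, 0.0202]), np.float64(0.0011), 3426, np.float64(0.2882)) 0.37947146628088313
4793 2463 [0.49837061 0.36125716 0.00790201]
```

View pics/w2.png

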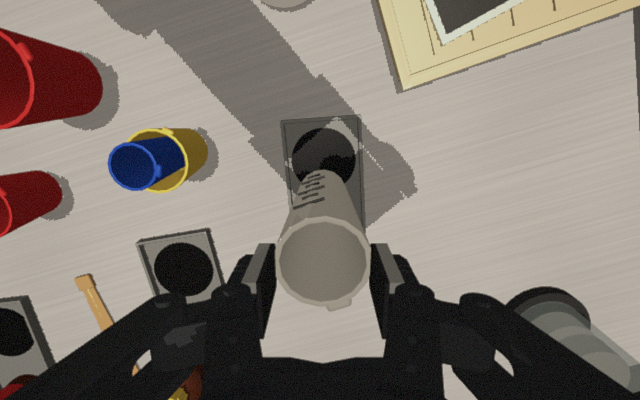

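The graduate hangs straight over the pad: rim at (322,262), pad at (324,157). Lowering it now.

Call:
move_arm --targets '[0,50,0,0,0,0,0,50,0,0,0,0,0,40,0,0,0,0,0,10,0,0,0,0,0,6,0,0,0,0]'

```text
time_s: 7.22
position: [0.5056, 0.3573, 0.1048]
tool_rot: [[0.956, 0.002, 0.292], [-0.292, 0.001, 0.956], [0.001, -1.0, 0.001]]
ft_force: [0.2, -0.5, -0.8]
grip_width: 0.0412
```

Call:
move_arm --targets '[0,2,0,0,0,0,0,1,0,0,0,0,0,1,0,0,0,0,0,1,0,0,0,0,0,0,0,0,0,0]'

```text
time_s: 7.85
position: [0.5051, 0.3571, 0.0993]
tool_rot: [[0.956, 0.001, 0.292], [-0.292, 0.0, 0.956], [0.001, -1.0, 0.001]]
ft_force: [-0.5, -0.2, 2.8]
grip_width: 0.0413
```

Call:
move_arm --targets '[0,0,0,0,0,0,0,0,0,0,0,0,0,0,0,0,0,0,0,0,0,0,0,0,0,0,0,0,0,0]' --hand 0.5

```text
time_s: 8.48
position: [0.505, 0.357, 0.0989]
tool_rot: [[0.956, 0.0, 0.292], [-0.292, 0.0, 0.956], [0.0, -1.0, 0.0]]
ft_force: [0.3, -0.2, -0.1]
grip_width: 0.064
```

Call:
move_arm --targets '[0,-20,0,0,0,0,0,-40,0,0,0,0,0,-50,0,0,0,0,0,-50,0,0,0,0,0,0,0,0,0,0]'

```text
time_s: 9.1
position: [0.506, 0.3575, 0.2632]
tool_rot: [[0.956, 0.008, 0.292], [-0.292, 0.004, 0.956], [0.006, -1.0, 0.006]]
ft_force: [0.2, 0.5, -0.6]
grip_width: 0.0641
```

Run:
```python
from wr import *
s,d,W=wrist("w3"); print(s["time_s"],s["position"].round(4),s["grip_width"])
print("white rim wrist",rim(W,(.505,.357),.127,.021))
d=get_image("top");W2=cloud(d);print("white rim top",rim(W2,(.505,.357),.127,.021))
V=d["pixels"].max(-1)
for nm,WW,VV in(("wrist",W,None),):
    pass
print("blue top",rim(W2,(.4432,.1997),.124,.02),"wrist",rim(W,(.4432,.1997),.124,.02))
cv2.imwrite("pics/t3.png",d["pixels"][:,:,::-1])
from plan import plan
```

```text
9.1 [0.506  0.3575 0.2632] 0.06411522889214727
white rim wrist (array([0.5028, 0.3596, 0.0201]), np.float64(0.001), 675, np.float64(0.1275))
white rim top (array([0.5036, 0.3561, 0.0202]), np.float64(0.0011), 151, np.float64(0.1255))
blue top (array([0.4435, 0.1993, 0.0202]), np.float64(0.001), 131, np.float64(0.1235)) wrist (array([0.4435, 0.2034, 0.0202]), np.float64(0.0009), 941, np.float64(0.1239))
```

View pics/w3.png

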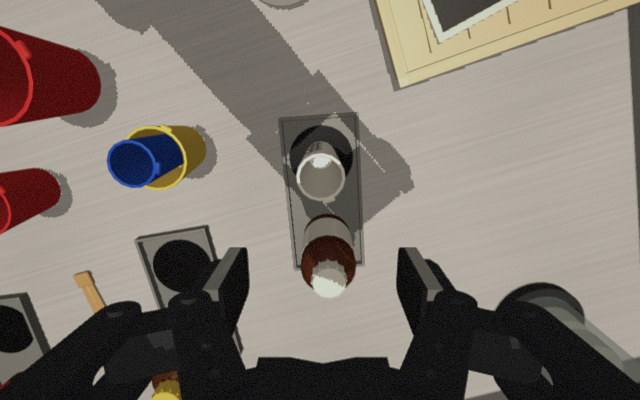

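White stands on its pad, within 1.5 mm of its centre in the top view. Blue is next, with the jaw at θ=-10° so that it clears the blue lip at about 60°.

```bash
python3 -c "
from plan import plan
plan([(.444,.201,.21,-10),(.444,.201,.097,-10)])"
```

```text
[-1.0, 5.0, -19.0, 0.0, 0.161, 0.0, 2.0, 5.0, -18.0, 0.0, 0.161, 0.0, 4.0, 6.0, -18.0, 0.0, 0.161, 0.0, 7.0, 5.0, -17.0, 0.0, 0.161, 0.0, 10.0, 6.0, -16.0, 0.0, 0.161, 0.0]
[12.0, 5.0, -14.0, 0.0, 0.161, 0.0, 15.0, 6.0, -12.0, 0.0, 0.161, 0.0, 16.0, 5.0, -9.0, 0.0, 0.161, 0.0, 17.5, 5.6, -6.2, 0.0, 0.161, 0.0, 0.0, 56.0, 0.0, 0.0, 0.0, 0.0]
[0.0, 57.0, 0.0, 0.0, 0.0, 0.0, 0.0, 0.0, 0.0, 0.0, 0.0, 0.0, 0.0, 0.0, 0.0, 0.0, 0.0, 0.0, 0.0, 0.0, 0.0, 0.0, 0.0, 0.0, 0.0, 0.0, 0.0, 0.0, 0.0, 0.0]
end [0.4439 0.201  0.097 ] now t 9.2 F [ 0.3 -0.3 -0.3] w 0.0639
```

Call:
move_arm --targets '[-1,5,-19,0,0.161,0,2,5,-18,0,0.161,0,4,6,-18,0,0.161,0,7,5,-17,0,0.161,0,10,6,-16,0,0.161,0]' --hand 1

```text
time_s: 9.82
position: [0.4702, 0.2698, 0.23]
tool_rot: [[0.447, -0.003, 0.894], [-0.894, -0.001, 0.447], [-0.0, -1.0, -0.003]]
ft_force: [0.5, 0.7, 0.4]
grip_width: 0.086
```

Call:
move_arm --targets '[12,5,-14,0,0.161,0,15,6,-12,0,0.161,0,16,5,-9,0,0.161,0,17.5,5.6,-6.2,0,0.161,0,0,0,0,0,0,0]'

```text
time_s: 10.45
position: [0.4432, 0.2003, 0.2089]
tool_rot: [[-0.175, -0.003, 0.985], [-0.985, -0.001, -0.175], [0.001, -1.0, -0.003]]
ft_force: [-0.2, -0.2, 0.1]
grip_width: 0.0855
```

Call:
move_arm --targets '[0,0,0,0,0,0,0,0,0,0,0,0,0,0,0,0,0,0,0,0,0,0,0,0,0,0,0,0,0,0]'

```text
time_s: 11.08
position: [0.4442, 0.2011, 0.2103]
tool_rot: [[-0.174, 0.0, 0.985], [-0.985, 0.0, -0.174], [-0.0, -1.0, 0.0]]
ft_force: [0.1, -0.3, 0.4]
grip_width: 0.0856
```

Run:
```python
from wr import *
s,d,W=wrist("w4"); print(s["time_s"],s["position"].round(4),s["q"].round(1))
print("blue",rim(W,(.444,.201),.124,.0205));print("yellow",rim(W,(.4455,.201),.082,.0315))
from plan import plan
plan([(.444,.201,.097,-10)])
```

```text
11.075 [0.4442 0.2011 0.2103] [10.4 15.4 83.6  0.  80.9 20.4]
blue (array([0.4439, 0.203 , 0.0201]), np.float64(0.0009), 986, np.float64(0.1244))
yellow (array([0.4457, 0.2024, 0.031 ]), np.float64(0.001), 734, np.float64(0.0826))
[0.0, 57.0, 0.0, 0.0, 0.0, 0.0, 0.1, 56.3, -0.1, 0.0, 0.0, 0.0, 0.0, 0.0, 0.0, 0.0, 0.0, 0.0, 0.0, 0.0, 0.0, 0.0, 0.0, 0.0, 0.0, 0.0, 0.0, 0.0, 0.0, 0.0]
end [0.444 0.201 0.097] now t 11.125 F [-0.2 -0.4  0.1] w 0.0856
```

View pics/w4.png

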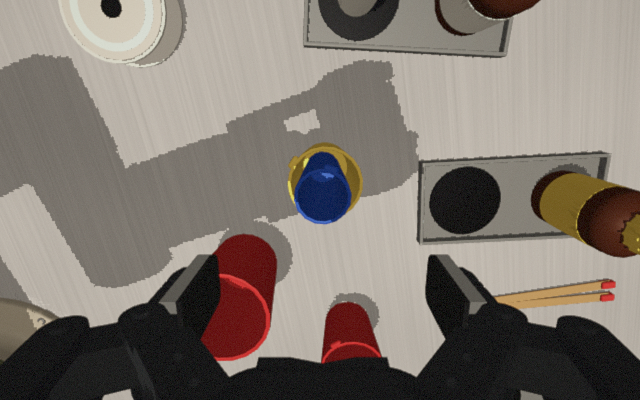

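Call:
move_arm --targets '[-1,57,0,0,0,0,0,56,0,0,0,0,0,0,0,0,0,0,0,0,0,0,0,0,0,0,0,0,0,0]'

```text
time_s: 11.75
position: [0.4455, 0.2023, 0.0994]
tool_rot: [[-0.174, 0.004, 0.985], [-0.985, 0.001, -0.174], [-0.002, -1.0, 0.004]]
ft_force: [-0.0, 0.7, -0.0]
grip_width: 0.0853
```

Call:
move_arm --targets '[0,0,0,0,0,0,0,0,0,0,0,0,0,0,0,0,0,0,0,0,0,0,0,0,0,0,0,0,0,0]' --hand -1

```text
time_s: 12.38
position: [0.4447, 0.2021, 0.098]
tool_rot: [[-0.174, 0.001, 0.985], [-0.985, 0.0, -0.174], [-0.001, -1.0, 0.001]]
ft_force: [-0.7, -0.6, 6.2]
grip_width: 0.0408
```

Call:
move_arm --targets '[0,0,0,0,0,0,0,-4,0,0,0,0,0,-5,0,0,0,0,0,-5,0,0,0,0,0,-4,0,0,0,0]'

```text
time_s: 13.0
position: [0.4444, 0.202, 0.1157]
tool_rot: [[-0.174, 0.0, 0.985], [-0.985, 0.0, -0.174], [-0.0, -1.0, 0.0]]
ft_force: [0.9, -0.2, -0.5]
grip_width: 0.0408
```

Run:
```python
from wr import *
d=get_image("scene");cv2.imwrite("pics/s3.png",cv2.resize(d["pixels"][120:280,300:540,::-1],None,fx=3,fy=3))
```

```text
(no output)
```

View pics/s3.png

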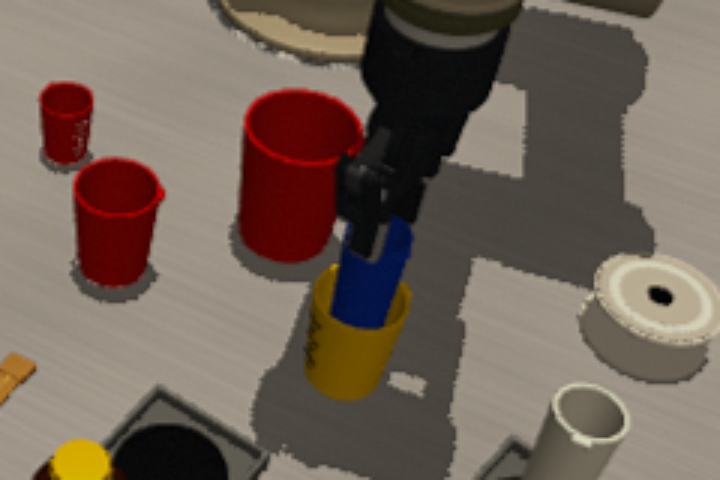

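Blue lifts clear and the yellow beaker stays down. Carrying it to the blue pad, above everything on the way.

```bash
python3 -c "
from plan import plan
plan([(.444,.202,.265,-10),(.5245,-.343,.265,75)])"
```

```text
[0.0, -50.0, 0.0, 0.0, 0.0, 0.0, 0.0, -49.0, 0.0, -0.001, 0.0, 0.0, 0.1, -49.9, -0.5, 0.0, 0.0, 0.0, 52.0, 0.0, 17.0, 0.0, -0.148, 0.0, 54.0, 0.0, 10.0, 0.0, -0.148, 0.0]
[55.0, 0.0, 1.0, 0.0, -0.148, 0.0, 55.0, 0.0, -7.0, 0.0, -0.149, 0.0, 53.0, 0.0, -15.0, 0.0, -0.148, 0.0, 50.0, 0.0, -22.0, 0.0, -0.149, 0.0, 47.0, 0.0, -30.0, 0.0, -0.148, 0.0]
[42.0, 0.0, -36.0, 0.0, -0.149, 0.0, 36.0, 0.0, -42.0, 0.0, -0.148, 0.0, 28.8, -0.3, -46.6, 0.0, -0.149, 0.0, 0.0, 0.0, 0.0, 0.0, 0.0, 0.0, 0.0, 0.0, 0.0, 0.0, 0.0, 0.0]
end [ 0.5245 -0.343   0.265 ] now t 13.05 F [ 0.7  0.4 -0.4] w 0.0404
```

Call:
move_arm --targets '[0,-50,0,0,0,0,0,-49,0,-0.001,0,0,0.1,-49.9,-0.5,0,0,0,52,0,17,0,-0.148,0,54,0,10,0,-0.148,0]'

```text
time_s: 13.68
position: [0.46, 0.0927, 0.2646]
tool_rot: [[0.127, 0.0, 0.992], [-0.992, 0.0, 0.127], [-0.0, -1.0, 0.0]]
ft_force: [0.4, -0.4, -0.9]
grip_width: 0.0404
```

Call:
move_arm --targets '[55,0,1,0,-0.148,0,55,0,-7,0,-0.149,0,53,0,-15,0,-0.148,0,50,0,-22,0,-0.149,0,47,0,-30,0,-0.148,0]'

```text
time_s: 14.3
position: [0.4997, -0.1812, 0.2641]
tool_rot: [[0.763, -0.001, 0.647], [-0.647, 0.0, 0.763], [-0.001, -1.0, -0.0]]
ft_force: [1.3, -0.0, -0.9]
grip_width: 0.0407
```

Call:
move_arm --targets '[42,0,-36,0,-0.149,0,36,0,-42,0,-0.148,0,28.8,-0.3,-46.6,0,-0.149,0,0,0,0,0,0,0,0,0,0,0,0,0]'

```text
time_s: 14.92
position: [0.5242, -0.3426, 0.264]
tool_rot: [[0.966, -0.001, 0.26], [-0.26, 0.001, 0.966], [-0.001, -1.0, 0.001]]
ft_force: [0.1, -0.7, -1.5]
grip_width: 0.0404
```

Call:
move_arm --targets '[0,0,0,0,0,0,0,0,0,0,0,0,0,0,0,0,0,0,0,0,0,0,0,0,0,0,0,0,0,0]'

```text
time_s: 15.55
position: [0.5244, -0.343, 0.2643]
tool_rot: [[0.966, -0.001, 0.259], [-0.259, 0.0, 0.966], [-0.001, -1.0, 0.0]]
ft_force: [0.2, 0.2, -0.7]
grip_width: 0.0409
```

Run:
```python
from wr import *
s,d,W=wrist("w5"); print(s["time_s"],s["position"].round(4),s["q"].round(1),s["grip_width"])
print("blue rim",rim(W,s["position"][:2],.291,.0205,.006))
from plan import plan
plan([(.5245,-.343,.107,75)])
```

```text
15.55 [ 0.5244 -0.343   0.2643] [ -44.    28.3   54.5   -0.    97.3 -119. ] 0.04090455015390582
blue rim (array([ 0.5246, -0.3412,  0.0203]), np.float64(0.001), 3043, np.float64(0.2908))
[0.0, 52.0, 0.0, 0.0, 0.0, 0.0, 0.0, 53.0, 0.0, 0.0, 0.0, 0.0, 0.3, 52.3, 0.1, 0.0, 0.0, -0.001, 0.0, 0.0, 0.0, 0.0, 0.0, 0.0, 0.0, 0.0, 0.0, 0.0, 0.0, 0.0]
end [ 0.5245 -0.343   0.107 ] now t 15.6 F [ 0.7  0.2 -0.5] w 0.041
```

View pics/w5.png

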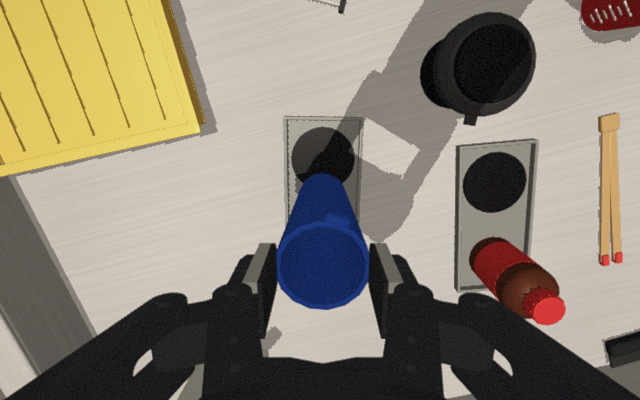

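Blue hangs over its pad at (323,157). Lowering.

Call:
move_arm --targets '[0,52,0,0,0,0,0,53,0,0,0,0,0,45,0,0,0,0,0,6,0,0,0,0,0,3,0,0,0,0]'

```text
time_s: 16.23
position: [0.5249, -0.3436, 0.1068]
tool_rot: [[0.966, 0.001, 0.259], [-0.259, -0.001, 0.966], [0.001, -1.0, -0.001]]
ft_force: [-0.1, -0.8, -0.4]
grip_width: 0.0408
```

Call:
move_arm --targets '[0,2,0,0,0,0,0,1,0,0,0,0,0,1,0,0,0,0,0,1,0,0,0,0,0,0,0,0,0,0]'

```text
time_s: 16.85
position: [0.5245, -0.3433, 0.1011]
tool_rot: [[0.966, 0.0, 0.259], [-0.259, -0.001, 0.966], [0.0, -1.0, -0.001]]
ft_force: [-0.0, 0.1, 4.5]
grip_width: 0.0405
```

Contact (4.5 N). Releasing and backing off.

Call:
move_arm --targets '[0,0,0,0,0,0,0,0,0,0,0,0,0,0,0,0,0,0,0,0,0,0,0,0,0,0,0,0,0,0]' --hand 0.5

```text
time_s: 17.48
position: [0.5242, -0.343, 0.1002]
tool_rot: [[0.966, -0.001, 0.259], [-0.259, 0.0, 0.966], [-0.001, -1.0, 0.0]]
ft_force: [-0.7, -0.2, 0.2]
grip_width: 0.0637
```

Call:
move_arm --targets '[0,-20,0,0,0,0,0,-40,0,0,0,0,0,-50,0,0,0,0,0,-40,0,0,0,0,0,0,0,0,0,0]'

```text
time_s: 18.1
position: [0.5251, -0.3437, 0.2538]
tool_rot: [[0.966, 0.004, 0.259], [-0.259, -0.004, 0.966], [0.005, -1.0, -0.003]]
ft_force: [0.9, -0.9, -0.5]
grip_width: 0.064
```

Call:
move_arm --targets '[0,0,0,0,0,0,0,0,0,0,0,0,0,0,0,0,0,0,0,0,0,0,0,0,0,0,0,0,0,0]' --hand 1

```text
time_s: 18.73
position: [0.5243, -0.343, 0.2501]
tool_rot: [[0.966, -0.001, 0.259], [-0.259, 0.0, 0.966], [-0.001, -1.0, 0.0]]
ft_force: [0.5, 0.6, 0.8]
grip_width: 0.0856
```

Run:
```python
from wr import *
s,d,W=wrist("w6"); d=get_image("top");W2=cloud(d);d3=get_image("scene");W3=cloud(d3)
cv2.imwrite("pics/t6.png",d["pixels"][:,:,::-1]);print(s["time_s"],s["position"].round(4))
for n,w in(("wrist",W),("top",W2),("scene",W3)):
    print(n,"blue",rim(w,(.5245,-.343),.127,.0205),"red",rim(w,(.441,.004),.082,.0315),"yellow",rim(w,(.445,.201),.082,.0315))
from plan import plan
plan([(.44,.004,.21,20)])
```

```text
18.725 [ 0.5243 -0.343   0.2501]
wrist blue (array([ 0.5245, -0.3418,  0.0201]), np.float64(0.001), 742, np.float64(0.1274)) red None yellow None
top blue (array([ 0.5254, -0.3431,  0.0202]), np.float64(0.0009), 156, np.float64(0.126)) red None yellow (array([0.4455, 0.199 , 0.031 ]), np.float64(0.001), 179, np.float64(0.0814))
scene blue (array([ 0.5262, -0.3425,  0.0204]), np.float64(0.0012), 138, np.float64(0.1243)) red (array([0.4411, 0.0053, 0.0312]), np.float64(0.0011), 203, np.float64(0.0795)) yellow (array([0.4472, 0.2007, 0.031 ]), np.float64(0.0011), 246, np.float64(0.0796))
[-29.0, 7.0, 52.0, 0.0, 0.16, 0.0, -36.0, 7.0, 47.0, 0.0, 0.16, 0.0, -44.0, 7.0, 41.0, 0.0, 0.16, 0.0, -49.0, 6.0, 33.0, 0.0, 0.16, 0.0, -54.0, 7.0, 25.0, 0.0, 0.16, 0.0]
[-57.5, 6.4, 15.8, 0.001, 0.16, -0.001, 0.0, 0.0, 0.0, 0.0, 0.0, 0.0, 0.0, 0.0, 0.0, 0.0, 0.0, 0.0, 0.0, 0.0, 0.0, 0.0, 0.0, 0.0, 0.0, 0.0, 0.0, 0.0, 0.0, 0.0]
end [0.44  0.004 0.21 ] now t 18.875 F [0.6 0.4 0.1] w 0.0853
```

View pics/t6.png

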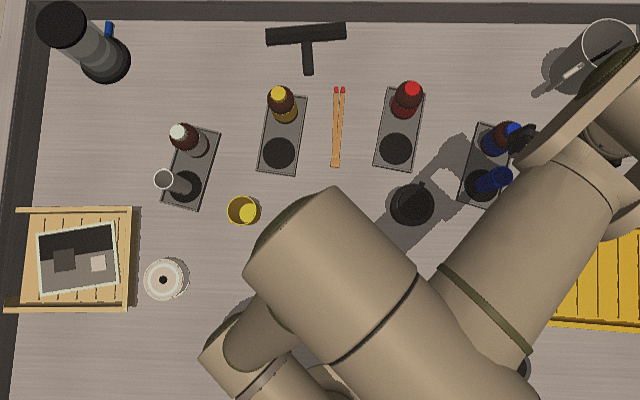

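Blue is on its pad, about 1.5 mm off. Next is the red beaker, with the jaw at θ=18° across its lip (lip at about 108°).

Call:
move_arm --targets '[-29,7,52,0,0.16,0,-36,7,47,0,0.16,0,-44,7,41,0,0.16,0,-49,6,33,0,0.16,0,-54,7,25,0,0.16,0]'

```text
time_s: 19.5
position: [0.4535, -0.0523, 0.2165]
tool_rot: [[0.482, 0.0, 0.876], [-0.876, 0.0, 0.482], [-0.0, -1.0, 0.0]]
ft_force: [0.5, -0.1, -0.3]
grip_width: 0.0851
```

Call:
move_arm --targets '[-57.5,6.4,15.8,0.001,0.16,-0.001,0,0,0,0,0,0,0,0,0,0,0,0,0,0,0,0,0,0,0,0,0,0,0,0]'

```text
time_s: 20.12
position: [0.4404, 0.0027, 0.21]
tool_rot: [[0.342, 0.0, 0.94], [-0.94, -0.0, 0.342], [0.0, -1.0, 0.0]]
ft_force: [0.3, 0.4, -0.5]
grip_width: 0.0855
```

Run:
```python
from wr import *
s,d,W=wrist("w7"); print(s["time_s"],s["position"].round(4),s["q"].round(1))
print("red",rim(W,(.440,.005),.082,.0315))
from plan import plan
plan([(.44,.005,.11,20),(.44,.005,.045,20)])
```

```text
20.125 [0.4404 0.0027 0.21  ] [-15.1  10.7  90.2  -0.   79.1 -35.1]
red (array([0.4394, 0.0068, 0.0308]), np.float64(0.001), 1142, np.float64(0.0825))
[-1.0, 50.0, 0.0, 0.0, 0.0, 0.0, -1.2, 50.0, 0.4, 0.0, 0.0, 0.0, 0.0, 33.0, 0.0, 0.0, 0.0, 0.0, 0.0, 32.0, 0.0, 0.0, 0.0, 0.0, 0.0, 0.0, 0.0, 0.0, 0.0, 0.0]
end [0.44  0.005 0.045] now t 20.175 F [ 0.5 -0.8  0. ] w 0.0855
```

View pics/w7.png

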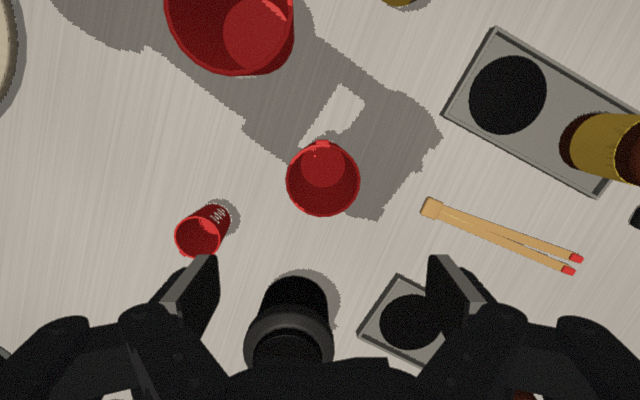

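Call:
move_arm --targets '[-3,50,0,0,0,0,0,50,0,0,0,0,0,33,0,0,0,0,0,32,0,0,0,0,0,0,0,0,0,0]'

```text
time_s: 20.8
position: [0.4383, 0.0062, 0.0438]
tool_rot: [[0.342, -0.004, 0.94], [-0.94, 0.001, 0.342], [-0.002, -1.0, -0.003]]
ft_force: [0.4, -0.2, 0.0]
grip_width: 0.0852
```

Call:
move_arm --targets '[0,0,0,0,0,0,0,0,0,0,0,0,0,0,0,0,0,0,0,0,0,0,0,0,0,0,0,0,0,0]' --hand -1

```text
time_s: 21.42
position: [0.44, 0.006, 0.0467]
tool_rot: [[0.343, 0.003, 0.939], [-0.939, -0.001, 0.343], [0.002, -1.0, 0.003]]
ft_force: [-1.3, -1.5, 7.5]
grip_width: 0.0648
```

Call:
move_arm --targets '[0,0,0,0,0,0,0,-5,0,0,0,0,0,-10,0,0,0,0,0,-10,0,0,0,0,0,-5,0,0,0,0]'

```text
time_s: 22.05
position: [0.4394, 0.0063, 0.076]
tool_rot: [[0.343, 0.002, 0.939], [-0.939, -0.001, 0.343], [0.001, -1.0, 0.001]]
ft_force: [0.0, 0.1, 0.3]
grip_width: 0.0646
```

Run:
```python
from wr import *
s,d,W=wrist("w8"); print(s["time_s"],s["position"].round(4),s["grip_width"])
d=get_image("scene");cv2.imwrite("pics/s4.png",cv2.resize(d["pixels"][100:260,240:480,::-1],None,fx=3,fy=3))
from plan import plan
plan([(.44,.006,.21,20),(.607,-.142,.21,77)])
```

```text
22.05 [0.4394 0.0063 0.076 ] 0.06463353379165346
[0.0, -45.0, 0.0, 0.0, 0.0, 0.0, 0.0, -45.0, 0.0, -0.001, 0.001, 0.001, 0.6, -44.3, 0.6, 0.0, 0.0, 0.0, 33.0, 0.0, 18.0, 0.0, -0.166, 0.0, 35.0, 0.0, 12.0, 0.0, -0.166, 0.0]
[37.0, 0.0, 6.0, 0.0, -0.166, 0.0, 37.0, 0.0, 0.0, 0.0, -0.166, 0.0, 37.0, 0.0, -6.0, 0.0, -0.165, 0.0, 34.5, 0.0, -12.2, 0.0, -0.166, 0.0, 0.0, 0.0, 0.0, 0.0, 0.0, 0.0]
end [ 0.607 -0.142  0.21 ] now t 22.15 F [-1.  -0.4 -0.8] w 0.0645
```

View pics/s4.png

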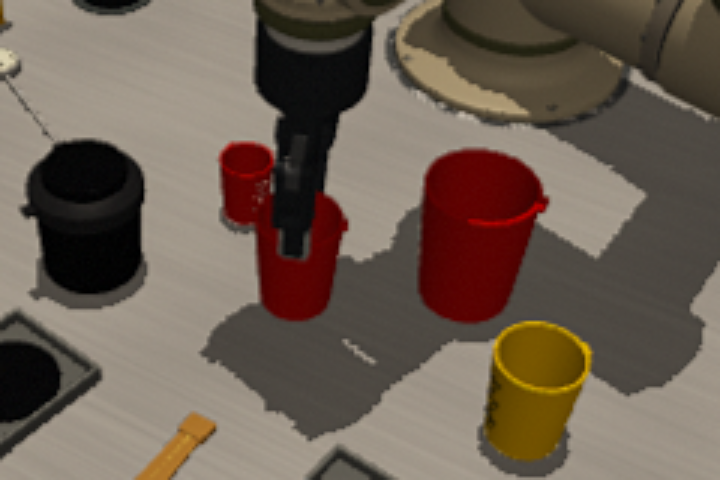

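The beaker is held and off the floor. On to the red pad.

Call:
move_arm --targets '[0,-45,0,0,0,0,0,-45,0,-0.001,0.001,0.001,0.6,-44.3,0.6,0,0,0,33,0,18,0,-0.166,0,35,0,12,0,-0.166,0]'

```text
time_s: 22.78
position: [0.4964, -0.0438, 0.2097]
tool_rot: [[0.634, -0.0, 0.773], [-0.773, 0.0, 0.634], [-0.0, -1.0, 0.0]]
ft_force: [-0.3, 1.8, -0.2]
grip_width: 0.0646
```

Call:
move_arm --targets '[37,0,6,0,-0.166,0,37,0,0,0,-0.166,0,37,0,-6,0,-0.165,0,34.5,0,-12.2,0,-0.166,0,0,0,0,0,0,0]'

```text
time_s: 23.4
position: [0.6077, -0.1435, 0.2075]
tool_rot: [[0.974, -0.002, 0.225], [-0.225, 0.001, 0.974], [-0.003, -1.0, 0.0]]
ft_force: [-1.4, 0.1, -1.6]
grip_width: 0.0641
```

Call:
move_arm --targets '[0,0,0,0,0,0,0,0,0,0,0,0,0,0,0,0,0,0,0,0,0,0,0,0,0,0,0,0,0,0]'

```text
time_s: 24.02
position: [0.6068, -0.1419, 0.2093]
tool_rot: [[0.974, -0.001, 0.225], [-0.225, 0.0, 0.974], [-0.001, -1.0, 0.0]]
ft_force: [-0.3, 0.3, -0.0]
grip_width: 0.0647
```

Run:
```python
from wr import *
s,d,W=wrist("w9"); print(s["time_s"],s["position"].round(4),s["grip_width"])
d=get_image("top");W2=cloud(d)
print("red rim",rim(W,s["position"][:2],.245,.0315,.006),"top",rim(W2,s["position"][:2],.245,.0315,.006))
from plan import plan
plan([(.608,-.142,.064,77)])
```

```text
24.025 [ 0.6068 -0.1419  0.2093] 0.06465873655371594
red rim (array([ 0.6071, -0.1402,  0.0311]), np.float64(0.0011), 5864, np.float64(0.245)) top None
[0.0, 48.0, 0.0, 0.0, 0.0, 0.0, 1.0, 49.0, 0.0, 0.0, 0.0, 0.0, 0.2, 48.2, 0.2, 0.0, 0.0, -0.001, 0.0, 0.0, 0.0, 0.0, 0.0, 0.0, 0.0, 0.0, 0.0, 0.0, 0.0, 0.0]
end [ 0.608 -0.142  0.064] now t 24.125 F [-0.4  0.8 -2. ] w 0.0645
```

View pics/w9.png

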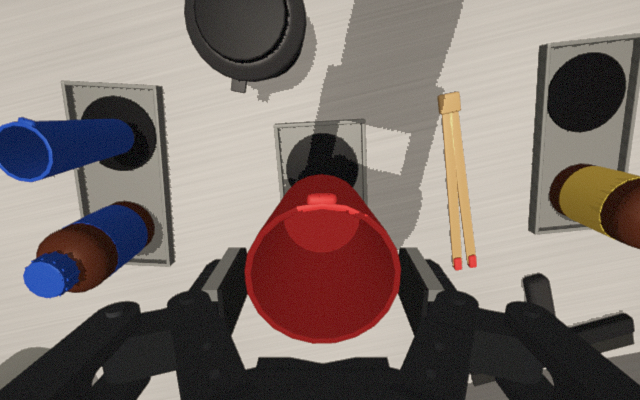

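The red beaker hangs straight over its pad at (322,165). Lowering.

Call:
move_arm --targets '[0,48,0,0,0,0,1.2,49,0.2,0,0,0,0,46,0,0,0,0,0,4,0,0,0,0,0,3,0,0,0,0]'

```text
time_s: 24.75
position: [0.6089, -0.1424, 0.0608]
tool_rot: [[0.974, 0.002, 0.225], [-0.225, -0.001, 0.974], [0.002, -1.0, -0.0]]
ft_force: [0.7, 0.1, -1.7]
grip_width: 0.0649
```

Call:
move_arm --targets '[0,2,0,0,0,0,0,2,0,0,0,0,0,1,0,0,0,0,0,1,0,0,0,0,0,0,0,0,0,0]'

```text
time_s: 25.38
position: [0.6083, -0.1422, 0.0539]
tool_rot: [[0.974, 0.0, 0.225], [-0.225, -0.0, 0.974], [0.001, -1.0, -0.0]]
ft_force: [-0.0, 0.8, 4.8]
grip_width: 0.0649
```

Call:
move_arm --targets '[0,0,0,0,0,0,0,0,0,0,0,0,0,0,0,0,0,0,0,0,0,0,0,0,0,0,0,0,0,0]' --hand 1

```text
time_s: 26.0
position: [0.6079, -0.142, 0.0531]
tool_rot: [[0.974, -0.001, 0.225], [-0.225, 0.0, 0.974], [-0.001, -1.0, 0.0]]
ft_force: [-0.2, 0.3, 0.5]
grip_width: 0.0857
```

Call:
move_arm --targets '[0,-15,0,0,0,0,0,-35,0,0,0,0,0,-50,0,0,0,0,0,-50,0,0,0,0,0,0,0,0,0,0]'

```text
time_s: 26.62
position: [0.6095, -0.1426, 0.2087]
tool_rot: [[0.974, 0.008, 0.225], [-0.225, -0.004, 0.974], [0.009, -1.0, -0.002]]
ft_force: [0.0, -0.5, -0.4]
grip_width: 0.0849
```

Call:
move_arm --targets '[0,0,0,0,0,0,0,0,0,0,0,0,0,0,0,0,0,0,0,0,0,0,0,0,0,0,0,0,0,0]'

```text
time_s: 27.25
position: [0.6081, -0.142, 0.203]
tool_rot: [[0.974, -0.001, 0.225], [-0.225, 0.001, 0.974], [-0.001, -1.0, 0.0]]
ft_force: [0.5, -0.8, -0.1]
grip_width: 0.0854
```

Run:
```python
from wr import *
s,d,W=wrist("w10"); print(s["time_s"],s["position"].round(4),s["grip_width"])
d=get_image("scene");W2=cloud(d)
print("red rim",rim(W,(.608,-.142),.089,.0315,.006),"scene",rim(W2,(.608,-.142),.089,.0315,.006))
from plan import plan
plan([(.446,.201,.2,40)])
```

```text
27.25 [ 0.6081 -0.142   0.203 ] 0.08538570394771726
red rim (array([ 0.6084, -0.1412,  0.0309]), np.float64(0.0009), 1152, np.float64(0.0896)) scene (array([ 0.6102, -0.1419,  0.0311]), np.float64(0.0009), 194, np.float64(0.0872))
[-34.0, 0.0, 43.0, 0.0, 0.092, 0.0, -37.0, 1.0, 39.0, 0.0, 0.092, 0.0, -41.0, 0.0, 36.0, 0.0, 0.092, 0.0, -44.0, 1.0, 32.0, 0.0, 0.092, 0.0, -46.0, 0.0, 27.0, 0.0, 0.093, 0.0]
[-49.0, 1.0, 23.0, 0.0, 0.092, 0.0, -51.1, 0.4, 18.8, 0.0, 0.093, -0.001, 0.0, 0.0, 0.0, 0.0, 0.0, 0.0, 0.0, 0.0, 0.0, 0.0, 0.0, 0.0, 0.0, 0.0, 0.0, 0.0, 0.0, 0.0]
end [0.446  0.2011 0.2   ] now t 27.35 F [-0.8  0.9  0.6] w 0.0854
```

View pics/w10.png

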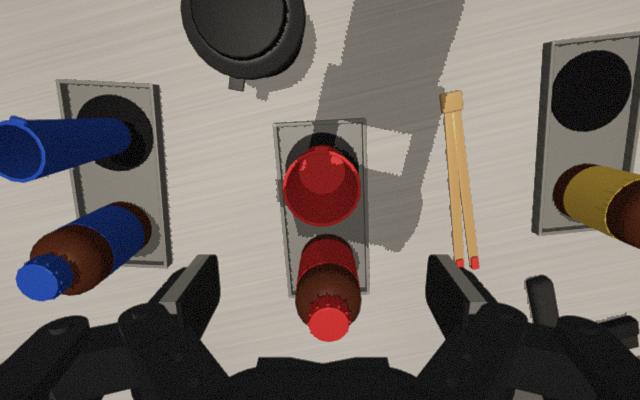

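Red stands on its pad. The yellow beaker is next, with the jaw at θ=40° across its lip.

Call:
move_arm --targets '[-34,0,43,0,0.092,0,-37,1,39,0,0.092,0,-41,0,36,0,0.092,0,-44,1,32,0,0.092,0,-46,0,27,0,0.093,0]'

```text
time_s: 27.98
position: [0.4914, 0.1043, 0.2015]
tool_rot: [[0.771, -0.0, 0.637], [-0.637, 0.0, 0.771], [-0.001, -1.0, 0.0]]
ft_force: [-0.1, -0.0, 0.1]
grip_width: 0.0854
```

Call:
move_arm --targets '[-49,1,23,0,0.092,0,-51.1,0.4,18.8,0,0.093,-0.001,0,0,0,0,0,0,0,0,0,0,0,0,0,0,0,0,0,0]'

```text
time_s: 28.6
position: [0.4466, 0.2002, 0.2]
tool_rot: [[0.642, -0.0, 0.767], [-0.767, -0.001, 0.642], [0.0, -1.0, -0.0]]
ft_force: [-0.7, 0.5, 0.1]
grip_width: 0.0851
```

Run:
```python
from wr import *
s,d,W=wrist("w11"); print(s["time_s"],s["position"].round(4))
print("yellow",rim(W,(.446,.201),.082,.0315))
from plan import plan
plan([(.446,.2015,.11,40),(.446,.2015,.045,40)])
```

```text
28.6 [0.4466 0.2002 0.2   ]
yellow (array([0.4451, 0.2026, 0.0308]), np.float64(0.001), 1225, np.float64(0.0824))
[-1.0, 45.0, 0.0, 0.0, -0.001, 0.0, -0.4, 45.0, 0.5, 0.0, 0.0, 0.0, 0.0, 32.0, 0.0, 0.0, 0.0, 0.0, -0.1, 33.0, 0.0, 0.0, 0.0, 0.0, 0.0, 0.0, 0.0, 0.0, 0.0, 0.0]
end [0.4459 0.2015 0.045 ] now t 28.65 F [-0.3 -0.1 -0.2] w 0.0851
```

View pics/w11.png

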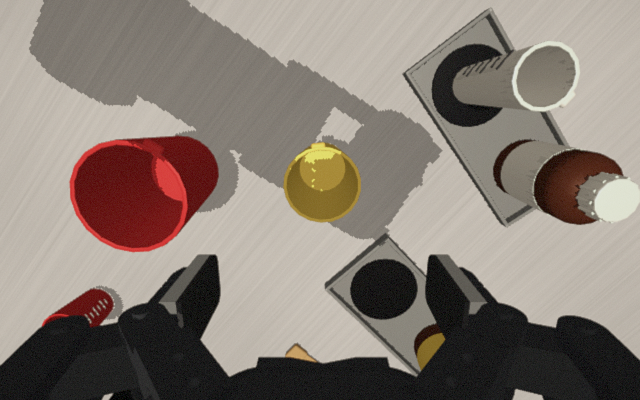

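Call:
move_arm --targets '[-1.5,45,0,0,-0.001,0,-0.4,45,0.5,0,0,0,0,32,0,0,0,0,0,33,0,0,0,0,0,0,0,0,0,0]'

```text
time_s: 29.28
position: [0.4444, 0.2019, 0.0436]
tool_rot: [[0.643, -0.004, 0.766], [-0.766, -0.001, 0.643], [-0.002, -1.0, -0.004]]
ft_force: [-0.8, 0.8, -0.3]
grip_width: 0.0853
```

Call:
move_arm --targets '[0,0,0,0,0,0,0,0,0,0,0,0,0,0,0,0,0,0,0,0,0,0,0,0,0,0,0,0,0,0]' --hand -1

```text
time_s: 29.9
position: [0.446, 0.2027, 0.0468]
tool_rot: [[0.644, 0.003, 0.765], [-0.765, -0.0, 0.644], [0.002, -1.0, 0.002]]
ft_force: [-1.2, -2.0, 5.7]
grip_width: 0.0646
```

Call:
move_arm --targets '[0,0,0,0,0,0,0,-5,0,0,0,0,0,-10,0,0,0,0,0,-10,0,0,0,0,0,-5,0,0,0,0]'

```text
time_s: 30.52
position: [0.4454, 0.2029, 0.076]
tool_rot: [[0.644, 0.001, 0.765], [-0.765, -0.0, 0.644], [0.001, -1.0, 0.001]]
ft_force: [0.1, -0.3, -1.2]
grip_width: 0.0642
```

Run:
```python
from plan import plan
plan([(.446,.202,.21,40),(.592,.1365,.21,83)])
```

```text
[0.0, -45.0, 0.0, 0.0, 0.0, 0.0, 1.0, -44.0, 0.0, 0.0, 0.0, 0.0, 0.1, -45.0, 0.0, -0.001, 0.001, 0.001, 29.0, 0.0, 14.0, 0.0, -0.15, 0.0, 31.0, 0.0, 9.0, 0.0, -0.15, 0.0]
[31.0, 0.0, 5.0, 0.0, -0.15, 0.0, 32.0, 0.0, 0.0, 0.0, -0.15, 0.0, 31.9, 0.0, -4.4, 0.0, -0.151, 0.0, 0.0, 0.0, 0.0, 0.0, 0.0, 0.0, 0.0, 0.0, 0.0, 0.0, 0.0, 0.0]
end [0.5921 0.1365 0.21  ] now t 30.525 F [ 0.1 -0.3 -1.2] w 0.0642
```

Call:
move_arm --targets '[0,-45,0,0,0,0,1,-44,0,0,0,0,0.1,-45,0,-0.001,0.001,0.001,29,0,14,0,-0.15,0,31,0,9,0,-0.15,0]'

```text
time_s: 31.15
position: [0.505, 0.1748, 0.2098]
tool_rot: [[0.843, -0.0, 0.537], [-0.537, -0.0, 0.843], [-0.0, -1.0, -0.0]]
ft_force: [-0.4, -0.4, -1.0]
grip_width: 0.0644
```

Call:
move_arm --targets '[31,0,5,0,-0.15,0,32,0,0,0,-0.15,0,31.9,0,-4.4,0,-0.151,0,0,0,0,0,0,0,0,0,0,0,0,0]'

```text
time_s: 31.78
position: [0.5913, 0.1367, 0.2087]
tool_rot: [[0.992, -0.002, 0.123], [-0.123, -0.0, 0.992], [-0.002, -1.0, -0.0]]
ft_force: [0.2, 0.4, -1.8]
grip_width: 0.065
```

Call:
move_arm --targets '[0,0,0,0,0,0,0,0,0,0,0,0,0,0,0,0,0,0,0,0,0,0,0,0,0,0,0,0,0,0]'

```text
time_s: 32.4
position: [0.5919, 0.1365, 0.2088]
tool_rot: [[0.993, -0.001, 0.122], [-0.122, -0.0, 0.993], [-0.001, -1.0, -0.0]]
ft_force: [0.1, -0.6, -0.5]
grip_width: 0.0642
```

Run:
```python
from wr import *
s,d,W=wrist("w12"); print(s["time_s"],s["position"].round(4),s["grip_width"])
print("rim",rim(W,s["position"][:2],.245,.0315,.006))
from plan import plan
plan([(.592,.1365,.064,83)])
```

```text
32.4 [0.5919 0.1365 0.2088] 0.06422003721916311
rim (array([0.5924, 0.1383, 0.0311]), np.float64(0.0011), 5828, np.float64(0.2447))
[0.0, 48.0, 0.0, 0.0, 0.0, -0.001, 0.0, 48.0, 0.0, 0.0, 0.0, 0.0, 0.2, 48.8, 0.1, 0.0, 0.0, -0.001, 0.0, 0.0, 0.0, 0.0, 0.0, 0.0, 0.0, 0.0, 0.0, 0.0, 0.0, 0.0]
end [0.592  0.1365 0.064 ] now t 32.45 F [-0.5  0.2 -0.6] w 0.0644
```

View pics/w12.png

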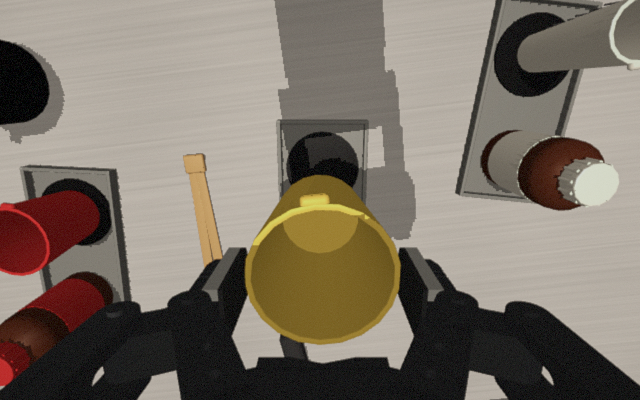

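The yellow beaker is centred over its pad at (322,165). Lowering.

Call:
move_arm --targets '[0,48,0,0,0,0,0,48,0,0,0,0,0,46,0,0,0,0,0,4,0,0,0,0,0,3,0,0,0,0]'

```text
time_s: 33.08
position: [0.5928, 0.1365, 0.0614]
tool_rot: [[0.993, 0.001, 0.121], [-0.121, -0.0, 0.993], [0.001, -1.0, -0.0]]
ft_force: [-0.3, 0.2, -0.7]
grip_width: 0.0643
```

Call:
move_arm --targets '[0,2,0,0,0,0,0,2,0,0,0,0,0,1,0,0,0,0,0,1,0,0,0,0,0,0,0,0,0,0]'

```text
time_s: 33.7
position: [0.5919, 0.1364, 0.0541]
tool_rot: [[0.993, -0.001, 0.121], [-0.121, -0.0, 0.993], [-0.001, -1.0, -0.0]]
ft_force: [-0.2, 0.3, 0.3]
grip_width: 0.0643
```

Call:
move_arm --targets '[0,1,0,0,0,0,0,0.7,0,0,0,0,0,0,0,0,0,0,0,0,0,0,0,0,0,0,0,0,0,0]'

```text
time_s: 34.33
position: [0.5926, 0.1363, 0.0539]
tool_rot: [[0.993, 0.002, 0.121], [-0.121, -0.0, 0.993], [0.002, -1.0, -0.0]]
ft_force: [-1.4, -1.0, 11.8]
grip_width: 0.0645
```

Call:
move_arm --targets '[0,0,0,0,0,0,0,0,0,0,0,0,0,0,0,0,0,0,0,0,0,0,0,0,0,0,0,0,0,0]' --hand 1

```text
time_s: 34.95
position: [0.5917, 0.1364, 0.0521]
tool_rot: [[0.993, -0.002, 0.121], [-0.121, -0.0, 0.993], [-0.002, -1.0, -0.0]]
ft_force: [-0.2, 0.5, 0.1]
grip_width: 0.0853
```

Call:
move_arm --targets '[0,-15,0,0,0,0,0,-35,0,0,0,0,0,-50,0,0,0,0,0,-60,0,0,0,0,0,-30,0,0,0,0]'

```text
time_s: 35.58
position: [0.5924, 0.1365, 0.247]
tool_rot: [[0.993, 0.005, 0.121], [-0.121, -0.0, 0.993], [0.005, -1.0, 0.001]]
ft_force: [0.8, -0.1, -0.8]
grip_width: 0.0852
```

Run:
```python
from plan import plan
plan([(.36,.38,.26,60)])
```

```text
[-43.0, -2.0, 36.0, 0.0, 0.067, 0.001, -46.0, -2.0, 33.0, 0.0, 0.067, 0.001, -48.0, -2.0, 29.0, 0.0, 0.067, 0.001, -49.0, -2.0, 26.0, 0.0, 0.067, 0.0, -51.0, -3.0, 23.0, -0.001, 0.067, 0.001]
[-53.1, -2.5, 19.0, 0.0, 0.067, 0.0, 0.0, 0.0, 0.0, 0.0, 0.0, 0.0, 0.0, 0.0, 0.0, 0.0, 0.0, 0.0, 0.0, 0.0, 0.0, 0.0, 0.0, 0.0, 0.0, 0.0, 0.0, 0.0, 0.0, 0.0]
end [0.36 0.38 0.26] now t 35.575 F [ 0.8 -0.1 -0.8] w 0.0852
```

Clearing the arm away for a final check.

Call:
move_arm --targets '[-43,-2,36,0,0.067,0,-46,-2,33,0,0.067,0,-48,-2,29,0,0.067,0,-49,-2,26,0,0.067,0,-51,-3,23,0,0.067,0]'

```text
time_s: 36.2
position: [0.3974, 0.3405, 0.2547]
tool_rot: [[0.896, -0.0, 0.443], [-0.443, 0.001, 0.896], [-0.0, -1.0, 0.0]]
ft_force: [0.7, 0.5, -0.4]
grip_width: 0.0852
```

Call:
move_arm --targets '[-53,-2,19,0,0.067,0,-60,0,0,0,0,0,-40,0,0,0,0,0,0,0,0,0,0,0,0,0,0,0,0,0]'

```text
time_s: 36.83
position: [0.2735, 0.4298, 0.2562]
tool_rot: [[0.866, -0.001, 0.5], [-0.5, 0.0, 0.866], [-0.001, -1.0, -0.0]]
ft_force: [-0.3, 0.1, 0.1]
grip_width: 0.0855
```

Run:
```python
from wr import *
d=get_image("top");W=cloud(d);d2=get_image("scene");W2=cloud(d2)
cv2.imwrite("pics/t9.png",d["pixels"][:,:,::-1]);cv2.imwrite("pics/s9.png",d2["pixels"][:,:,::-1])
P=dict(white=((.5047,.3568),.127,.021),blue=((.524,-.3423),.127,.021),red=((.6082,-.1429),.089,.0315),yellow=((.5913,.1355),.089,.0315))
for k,(c,z,r) in P.items():
    a=rim(W,c,z,r);b=rim(W2,c,z,r);print(k,"top-pad(mm)",((a[0][:2]-c)*1000).round(1) if a else None,"z",a and a[3],"scene rim",b and (b[0],b[3]))
d0=dict(np.load("top0.npz"))
for n,w in(("0",cloud(d0)),("1",W)):
    m=(w[...,2]>.09)&(np.hypot(w[...,0]-.467,w[...,1]+.17)<.06);print("tank",w[m].mean(0).round(4))
```

```text
white top-pad(mm) [-1.2 -0.7] z 0.1255 scene rim (array([0.5054, 0.3578, 0.0204]), np.float64(0.1248))
blue top-pad(mm) [ 1.3 -1. ] z 0.1259 scene rim (array([ 0.5263, -0.3423,  0.0203]), np.float64(0.1243))
red top-pad(mm) [ 0.6 -0.1] z 0.0882 scene rim (array([ 0.6105, -0.1419,  0.031 ]), np.float64(0.0865))
yellow top-pad(mm) [ 1.5 -1.8] z 0.0882 scene rim (array([0.5947, 0.1353, 0.031 ]), np.float64(0.0868))
tank [ 0.4659 -0.169   0.0992]
tank [ 0.4657 -0.1686  0.0994]
```

View pics/t9.png

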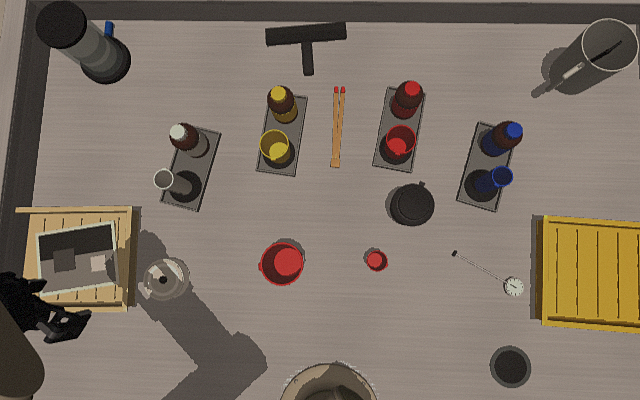

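View pics/s9.png

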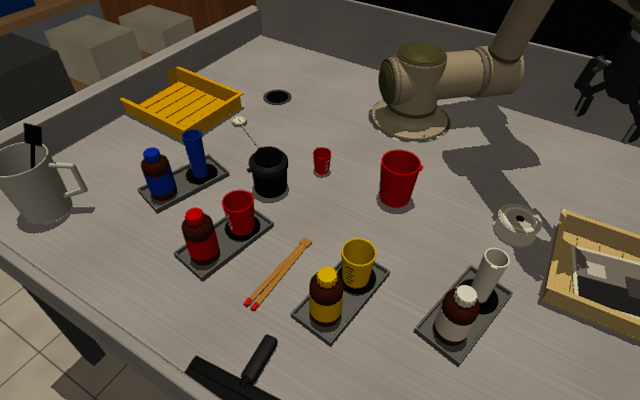

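Both pictures show all four measures upright on the pads of their own colour. In the top view they are yellow (276,148), red (399,143), white (165,181) and blue (499,178). The tank hasn't moved. I'm handing the job in.

```bash
python3 -c "
from rig import env
s=env.observe();print(s['time_s'],abs(s['qvel']).max());print(env.close_job())"
```

```text
36.925 0.35847578725992507
the job is handed in; nothing more can be done
None
```

I handed the job in at about 37 s. All four measures stand upright and released on the pads of their own colour. I lifted the white graduate out of the middle-sized red beaker and the blue one out of the yellow beaker. With both out, I moved the red beaker and then the yellow.

Checks at the end:
- **Centring:** in the top view each rim is within about 2.5 mm of its pad's centre. The scene and wrist cameras differ from the top view by 1–4 mm, still well inside the 15 mm allowed.
- **Height:** rim heights (about 126 mm for the graduates, 88 mm for the beakers) match feet standing on the pads.
- **Tank:** it moved less than 1 mm in the top view, which is within the noise.
- **Forces:** the largest wrist force I saw reported was about 12 N, when I pressed the yellow beaker down onto its pad. No check failed.

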